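# Put the drone motors away by size

## Task

Put the four brushless drone motors away, each in the shallow square tray of its size: the smallest motor in the smallest tray, the next in the next, and so on up to the largest in the largest. Leave each motor standing upright and flat on its tray's floor, set down rather than dropped or thrown. Leave the green battery cell and the solder spool standing where they are.

Things in the scene. Friction and masses are not known exactly. Their poses are not given: they have to be found in the camera images.
- motor_s: the smallest of four brushless motors: an upright round can of dark steel with bright aluminium base and cap, six dark holes in the cap, 22 mm diameter, straight-sided, 36 mm high, plus a thin steel shaft (5 mm thick) rising 10 mm from the middle of the top; about 45 g; loose. Origin: centre of its underside; z up along the shaft
- motor_m: the second smallest of four brushless motors: an upright round can of dark steel with bright aluminium base and cap, six dark holes in the cap, 32 mm diameter, straight-sided, 39 mm high, plus a thin steel shaft (5 mm thick) rising 10 mm from the middle of the top; about 90 g; loose. Origin: centre of its underside; z up along the shaft
- motor_l: the second largest of four brushless motors: an upright round can of dark steel with bright aluminium base and cap, six dark holes in the cap, 43 mm diameter, straight-sided, 42 mm high, plus a thin steel shaft (5 mm thick) rising 10 mm from the middle of the top; about 160 g; loose. Origin: centre of its underside; z up along the shaft
- motor_xl: the largest of four brushless motors: an upright round can of dark steel with bright aluminium base and cap, six dark holes in the cap, 55 mm diameter, straight-sided, 46 mm high, plus a thin steel shaft (5 mm thick) rising 10 mm from the middle of the top; about 260 g; loose. Origin: centre of its underside; z up along the shaft
- tray_s: the smallest of four shallow square trays with black walls and a grey floor, fixed to the bench: 42 mm square inside, 48 mm outside, walls 3 mm thick, floor 5 mm above the bench, rim 12 mm above the bench. Origin: centre of its underside, on the bench; x and y along its sides, z up
- tray_m: the second smallest of four shallow square trays with black walls and a grey floor, fixed to the bench: 54 mm square inside, 60 mm outside, walls 3 mm thick, floor 5 mm above the bench, rim 12 mm above the bench. Origin: centre of its underside, on the bench; x and y along its sides, z up
- tray_l: the second largest of four shallow square trays with black walls and a grey floor, fixed to the bench: 68 mm square inside, 74 mm outside, walls 3 mm thick, floor 5 mm above the bench, rim 12 mm above the bench. Origin: centre of its underside, on the bench; x and y along its sides, z up
- tray_xl: the largest of four shallow square trays with black walls and a grey floor, fixed to the bench: 84 mm square inside, 90 mm outside, walls 3 mm thick, floor 5 mm above the bench, rim 12 mm above the bench. Origin: centre of its underside, on the bench; x and y along its sides, z up
- cell: a bystander, not a motor: a green battery cell standing upright, 26 mm diameter, 65 mm high, loose. Origin: centre of its underside
- spool: a bystander, not a motor: a white-flanged solder spool standing on its flange, flanges 50 mm diameter, 40 mm high, loose. Origin: centre of its underside. (Motors, trays, cell and spool stand at least about 110 mm apart between centres, all on one blue mat at bench height; nothing there is taller than 65 mm. Other tools and equipment lie beyond and beside them, at least 75 mm from their centres, lower than 80 mm within 0.85 m ahead of the robot and 0.6 m to either side)
There are look-alikes about, which are no part of the job. Leave any orange look-alike of the tray_l alone. What is shaped like the tray_m but pink is not meant.

How it is judged (in metres and radians):
At the end, for the whole second after the job is handed in: Each motor stands upright (0.1 rad) at rest on the floor of the tray of its size rank, inside the walls (centres within 16, 17, 19, 22 mm, smallest to largest; underside 3 to 8 mm above the bench); cell and spool stand upright within 20 mm of where they began (horizontal distance between motor_s and tray_s below 0.016 m and z of motor_s in the frame of tray_s between 0.003 and 0.008 m and angle between each of motor_s, motor_m, motor_l, motor_xl, cell, spool's own z axis and vertical below 0.1 rad and linear speed of each of motor_s, motor_m, motor_l, motor_xl below 0.02 m/s and horizontal distance between motor_m and tray_m below 0.017 m and z of motor_m in the frame of tray_m between 0.003 and 0.008 m and horizontal distance between motor_l and tray_l below 0.019 m and z of motor_l in the frame of tray_l between 0.003 and 0.008 m and horizontal distance between motor_xl and tray_xl below 0.022 m and z of motor_xl in the frame of tray_xl between 0.003 and 0.008 m and distance of each of cell, spool from where it was at the start of the episode below 0.02 m); the robot touches nothing.
It fails at once if a motor is dropped: it moves faster than 0.6 m/s while the fingers do not touch it (a fall of about 18 mm) ((linear speed of motor_s above 0.6 m/s and contact force between the fingers and motor_s below 0.05 N) or (linear speed of motor_m above 0.6 m/s and contact force between the fingers and motor_m below 0.05 N) or (linear speed of motor_l above 0.6 m/s and contact force between the fingers and motor_l below 0.05 N) or (linear speed of motor_xl above 0.6 m/s and contact force between the fingers and motor_xl below 0.05 N)).
It fails at once if the battery cell or the solder spool is moved more than 20 mm (distance of any of cell, spool from where it was at the start of the episode above 0.02 m).
It also fails if it takes over 99 s, if anything falls off the work surface, if the arm or the gripper's body presses on something with over 40 N, if the wrist force passes 120 N, or if a joint passes its speed limit or range.

## Robot

A 6-joint arm with a two-finger parallel gripper is mounted at the origin on the work surface. World frame = base frame: x ahead of the robot, y to its left, z up, the work surface at z = 0. Lengths are in mm, angles in rad, forces in N, time in s.
With the tool pointing down it reaches from about 325 to 775 mm from the base axis. Payload 5.5 kg.
Tool frame: the origin (TCP) lies on the centre line of the jaws, within the pads' length; the fingertips stand 25 mm ahead of it and the grasp point (between the pads) lies 6 mm ahead of it (manip.tip_reach is the distance from the TCP to the fingertips, in mm); z points along the fingers, y is the line along which they close (so a half turn about z gives the same grasp; the last joint's range is limited). The gripper opens to 85 mm and grips with 20 to 120 N. Pads are 22 mm wide; open, the fingers measure 114 mm over their backs; the gripper's body (76 mm by 85 mm) begins 54 mm behind the grasp point. The pads swing forward as they close: fully open they stand 13 mm farther back than shut.
Start: joints at [-1.162, 0.091, 1.231, -0, 1.82, -0.057], TCP at [269.485, -536.092, 230.575] pointing down, gripper open.
Joint ranges: [-2.87, 2.87], [-0.86, 2.18], [0.17, 2.46], [-1.51, 4.65], [0.06, 2.69], [-2.65, 2.65]. Speed limits (rad/s): [2.57, 2.57, 3.01, 3.14, 3.14, 3.14].

## Interface

Orientations are given as a rotation vector (axis times angle).
In Python, from station import readout, snapshot, close_job, find_in, mark_of, manip gives the robot as it stands.
- The arm moves only by the shell command python3 -m handwheel 'ROWS' [OPENING] [FORCE]. ROWS is JSON, one flat list of numbers, 4 for each row, row after row: the shift along the tool's x, y, z scaled (see below), then the turn about the tool's z scaled (see below). A call has 1 to 12 rows; each row is the pose to reach, as a shift and turn from the pose commanded when the call began, along the tool's axes at that moment, turning the shorter way round; what a row does not reach only later rows make up. The controller multiplies each number of a shift by 0.2 m and each number of a turn by 180 degrees. A row lasts 1/10 s, in which the tool goes at most 50 mm and 8.59 degrees, less where a joint would pass 70% of its speed; a pose out of reach is approached as far as the arm can. A call with a number of a shift or a turn outside -1 to 1 is refused whole. A call with a gripper value outside its range is refused whole. OPENING is the closure, from -1 (fully open) to 1 (shut), set as the call begins (- or left out, the last holds). The fingers move at their own pace and stop on an object; FORCE is the grip in N (left out, the last holds). Time passes only in rows, so rows that repeat a pose let the fingers close. It gives the time, the measured TCP pose, the force, the opening and the grip force at its end, in the units of the state.
- readout.state(): the state, without advancing time (a new reading comes with each control period).
- snapshot(name): name is "scene" or "side" or "wrist"; returns a dict with "pixels" (420x560x3 uint8, red, green, blue), "vertical_fov" (degrees; the focal length in pixels is half the picture's height over the tangent of half this angle, whatever the lens; pixels are square), "cx", "cy" (the principal point, pixels), "rvec" (rotation vector, rad) and "tvec" (3), from world to camera coordinates, as OpenCV has them; the wrist camera has in their place "hand_eye" (4x4, takes a point from camera to tool coordinates, whose origin is the TCP and whose axes are the flange's). Camera axes: x right, y down, z forward; pixel columns grow to the right and rows downward; lengths in mm; the calibration is good to about 2 mm. A picture is of the moment at which its call begins: read the wrist's pose just before it. There is no depth.
- close_job(): hands the job in; it is judged then, once.
Trained networks look in a picture, given as the dict that the camera call returned (one of the last four; its "shot" number tells which), for a name from the list of things; names that differ only in an ending like _2 or _b are one class to them, and where a whole thing is asked for, a point or a joint stands for the part that bears it (a point fixed in the world has none). Each returns a list of dicts, best first, with "score" (0 to 1); they miss things now and then, are a little off and sometimes report something else, mostly with a low value. They report only what shows in the picture. A call takes as long as a camera call. They do not tell look-alikes from the thing itself.
- find_in(picture, name): "centre" ([column, row] in pixels, amid what is visible of it).
- mark_of(picture, name): "centre" ([column, row] in pixels: a listed point, or the origin of a listed thing).
The state is a dict: "clock": time; "joint_pos": joint angles; "joint_velocities": joint speeds; "joint_torque": joint torques, N m; "tcp_pos": TCP position; "eef_rot": TCP orientation; "contact_force": force on the tool from outside, world axes, zero at the start; "torque": the same for the moment, N m; "opening": opening from 0.0 (shut) to 1.0 (fully open); "grasp_force": force on a finger pad.
Only numpy, scipy, OpenCV 4.12 (cv2) and the standard library are available. Lean on these libraries where they do the work, as an engineer would, in place of code of your own. Each camera call takes 0.05 s, during which the arm holds its last target. There are 200 camera calls.

## Working session

There is one attempt and no reset: what is moved stays moved. The work goes in short steps, Python scripts to look and compute and a shell command to move; the robot and the scene stay as the last step left them, time stands still between calls to the robot, and variables do not carry over. Pictures are saved under pics/ and viewed, at most 15 in all, crops included, and the job is handed in when it is done.

```bash
mkdir -p pics; ls
cat > h.py <<'E'
import numpy as np, cv2
from scipy.spatial.transform import Rotation as R
from station import readout, snapshot, close_job, find_in, mark_of, manip
def K(p):
    f=p["pixels"].shape[0]/2/np.tan(np.radians(p["vertical_fov"])/2)
    return f
def ray(p,uv,st=None):
    d=np.array([(uv[0]-p["cx"])/K(p),(uv[1]-p["cy"])/K(p),1.])
    if "hand_eye" in p:
        T=np.array(p["hand_eye"]); M=R.from_rotvec(st["eef_rot"]).as_matrix()
        return M@T[:3,:3]@d, M@T[:3,3]+np.array(st["tcp_pos"])
    M=R.from_rotvec(np.ravel(p["rvec"])).as_matrix()
    return M.T@d, -M.T@np.ravel(p["tvec"])
def at(p,uv,z,st=None):
    d,o=ray(p,uv,st); return o+d*(z-o[2])/d[2]
def save(p,n): cv2.imwrite("pics/"+n,cv2.cvtColor(p["pixels"],cv2.COLOR_RGB2BGR))
E
python3 - <<'E'
from h import *
print(readout.state())
names=["motor_s","motor_m","motor_l","motor_xl","tray_s","tray_m","tray_l","tray_xl","cell","spool"]
for c in ["scene","side"]:
    p=snapshot(c); save(p,c+".png"); print(c,p["vertical_fov"],p["cx"],p["cy"],ray(p,(0,0))[1])
    for n in names:
        zz=5 if "tray" in n else 0
        print(n,[(round(r["score"],2),np.round(r["centre"]).tolist(),np.round(at(p,r["centre"],zz)[:2]).tolist()) for r in mark_of(p,n)[:5]])
E
```

```text
pics
{'clock': 0.0, 'joint_pos': array([-1.16171506e+00,  9.18683522e-02,  1.23188171e+00, -1.05220760e-05,
        1.81981141e+00, -5.66989372e-02]), 'joint_velocities': array([ 5.46486609e-05,  5.30169787e-04, -5.84479616e-04,  3.60358309e-04,
        5.29595228e-04, -1.59403453e-03]), 'joint_torque': array([-1.66357411e-03, -4.58722973e+01, -4.18034434e+01, -1.44347764e-04,
        1.13743648e-02, -3.02377771e-05]), 'tcp_pos': array([ 269.35378423, -535.82176106,  229.44755276]), 'eef_rot': array([-3.05489711e+00, -7.24599038e-01,  5.57506741e-04]), 'contact_force': array([ 0.28338875,  0.07780715, -0.51406392]), 'torque': array([ 0.02793333, -0.02934099, -0.02622296]), 'grasp_force': 0.0, 'opening': 0.9968572141350165}
scene 44.68659354926338 272.30069942660856 215.3747758832051 [1330.48217915  111.89302214  779.37798075]
motor_s [(0.94, [119.0, 189.0], [443.0, -316.0]), (0.82, [182.0, 203.0], [480.0, -159.0]), (0.63, [379.0, 206.0], [460.0, 289.0]), (0.53, [255.0, 248.0], [607.0, 22.0])]
motor_m [(0.94, [119.0, 189.0], [443.0, -316.0]), (0.82, [182.0, 203.0], [480.0, -159.0]), (
[... 1794 characters left out ...]
.0], [600.0, 171.0]), (0.55, [330.0, 216.0], [430.0, -17.0])]
tray_m [(0.92, [168.0, 295.0], [716.0, 323.0]), (0.78, [225.0, 309.0], [589.0, 331.0]), (0.7, [350.0, 194.0], [390.0, -129.0]), (0.65, [244.0, 255.0], [600.0, 171.0]), (0.55, [330.0, 216.0], [430.0, -17.0])]
tray_l [(0.92, [168.0, 295.0], [716.0, 323.0]), (0.78, [225.0, 309.0], [589.0, 331.0]), (0.7, [350.0, 194.0], [390.0, -129.0]), (0.65, [244.0, 255.0], [600.0, 171.0]), (0.55, [330.0, 216.0], [430.0, -17.0])]
tray_xl [(0.77, [296.0, 305.0], [457.0, 292.0]), (0.71, [267.0, 186.0], [625.0, -126.0])]
cell [(0.79, [316.0, 252.0], [444.0, 121.0]), (0.5, [226.0, 311.0], [588.0, 332.0])]
spool [(0.47, [282.0, 165.0], [614.0, -263.0])]
```

View pics/scene.png

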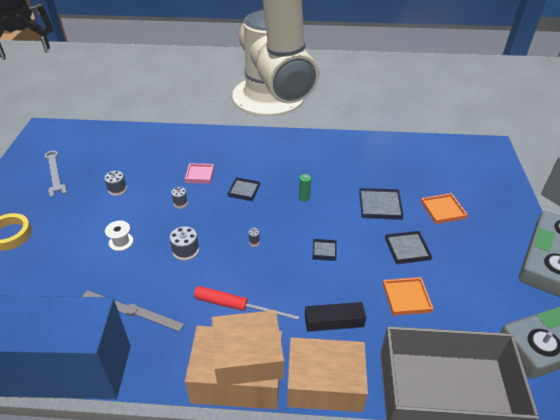

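View pics/side.png

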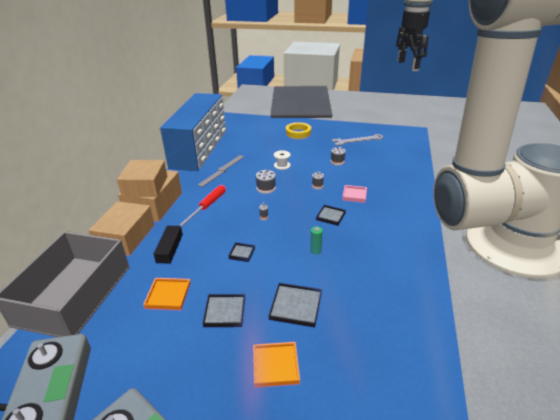

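The scene view shows these, in scene-camera pixels:
- **Motors:** (116,182), (179,197), (184,242) and (254,237).
- **Black trays:** (381,203), (408,247), (244,188) and (324,249).
- **Not to touch:** cell (305,187) and spool (119,235).
- **Look-alikes:** pink tray at (199,172), orange trays at (444,207) and (408,296).

The tray_m candidates are (244,188) black and (199,172) pink, so black. The tray_l candidates are (408,247) black and the two orange ones, so black. I'll measure sizes and confirm in one crop.

Run:
```python
from h import *
p=snapshot("scene"); a=cv2.cvtColor(p["pixels"],cv2.COLOR_RGB2BGR)
c=cv2.resize(a[150:290,90:450],None,fx=2.2,fy=2.2,interpolation=cv2.INTER_CUBIC); cv2.imwrite("pics/crop1.png",c)
q=snapshot("side")
def notblue(P,win):
    im=P["pixels"].astype(int); m=((im[...,2]-im[...,0]<45)).astype(np.uint8)
    u,v=win; n,l,s,ce=cv2.connectedComponentsWithStats(m)
    lab=l[v-4:v+5,u-4:u+5]; k=np.bincount(lab[lab>0]).argmax(); return (l==k).astype(np.uint8)
for n,u,u2 in [("xl",(381,203),(296,305)),("l",(408,247),(225,309)),("m",(244,188),(330,215)),("s",(324,249),(242,252))]:
  for P,w in ((p,u),(q,u2)):
    m=notblue(P,w); ys,xs=np.nonzero(m)
    W=np.array([at(P,(x,y),8)[:2] for x,y in zip(xs,ys)],np.float32)
    r=cv2.minAreaRect(W); print("tray",n,np.round(r[0]),np.round(r[1]),round(r[2],1))
for n,u in [("l",(116,182)),("m",(179,197)),("xl",(184,242)),("s",(254,237))]:
    m=notblue(p,u); ys,xs=np.nonzero(m); 
    print("motor",n,"width mm",round((np.ptp(xs)+1)/K(p)*np.linalg.norm(at(p,u,20)-ray(p,u)[1]),1))
```

```text
tray xl [457. 291.] [100.  90.] 0.7
tray xl [458. 291.] [89. 96.] 0.7
tray l [589. 336.] [82. 77.] 12.7
tray l [589. 337.] [74. 78.] 12.6
tray m [430. -23.] [61. 69.] 79.3
tray m [430. -20.] [68. 59.] 78.4
tray s [609. 164.] [46. 55.] 89.1
tray s [609. 165.] [55. 47.] 89.5
motor l width mm 53.7
motor m width mm 34.4
motor xl width mm 60.5
motor s width mm 20.8
```

View pics/crop1.png

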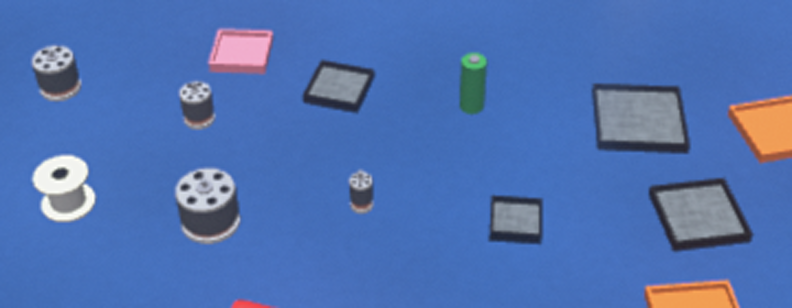

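Sizes and colours confirm the assignment, and the tray positions from the two cameras agree to within about 3 mm. Now I'll move above motor_l and look with the wrist camera.

```bash
cat >> h.py <<'E'
def go(x,y,z):
    s=readout.state(); M=R.from_rotvec(s["eef_rot"]).as_matrix()
    d=M.T@(np.array([x,y,z])-s["tcp_pos"]); print("move to",(x,y,z),"->",np.round(d/200,3),"rows",round(np.linalg.norm(d)/50,1))
def look(name,zmark=0,png=None):
    s=readout.state(); p=snapshot("wrist")
    if png: save(p,png)
    for f in (mark_of,):
        for r in f(p,name)[:4]: print(name,round(r["score"],2),np.round(r["centre"]),np.round(at(p,r["centre"],zmark,s),1))
    print("tcp",np.round(s["tcp_pos"],1),"tilt",np.round(s["eef_rot"],3),"t",s["clock"])
E
python3 -m handwheel '[0.65,-0.295,0,0,0.65,-0.295,0,0,0.65,-0.295,0,0]' -1 40
python3 -m handwheel '[0.64,-0.295,0,0,0.64,-0.295,0,0,0.64,-0.295,0,0,0.64,-0.295,0,0,0.64,-0.295,0,0]'
python3 -c "
from h import *
look('motor_l',0,'w1.png'); print(snapshot('wrist')['hand_eye'])"
```

```text
clock: 1.5
tcp_pos: [360.0, -423.5, 230.6]
eef_rot: [-3.057, -0.724, -0.001]
contact_force: [1.0, -0.3, -0.3]
opening: 1.002
grasp_force: 0.0
clock: 2.0
tcp_pos: [447.4, -314.1, 230.7]
eef_rot: [3.056, 0.728, -0.0]
contact_force: [-0.4, -0.2, 0.1]
opening: 1.004
grasp_force: 0.0
motor_l 0.93 [157.  65.] [ 487.3 -162.6    0. ]
motor_l 0.58 [281. 171.] [ 449.9 -314.8    0. ]
tcp [ 447.4 -314.1  230.7] tilt [ 3.056  0.728 -0.   ] t 2.0
[[-3.79693644e-05 -9.63025397e-01 -2.69410624e-01  6.79740052e+01]
 [ 9.99999382e-01 -3.35873944e-04  1.05966793e-03 -3.71033196e-01]
 [-1.11097514e-03 -2.69410417e-01  9.63024814e-01 -1.43028014e+02]
 [ 0.00000000e+00  0.00000000e+00  0.00000000e+00  1.00000000e+00]]
```

View pics/w1.png

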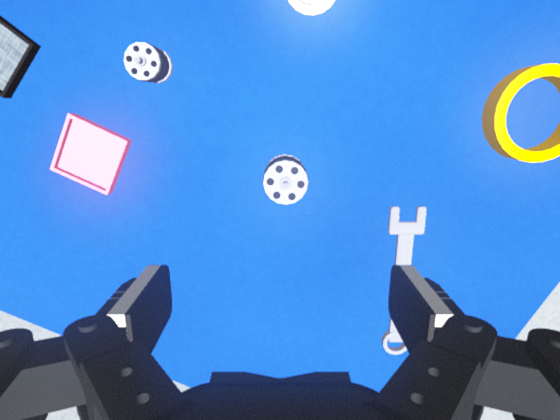

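The wrist view shows motor_l's cap at about (286,184), motor_m's at (142,61), and the pink look-alike at (90,153).

```bash
python3 -c "
from h import *
s=readout.state(); p=snapshot('wrist')
print(at(p,(286,184),42,s), at(p,(286,181),52,s),at(p,(142,61),39,s),K(p))
go(449,-315,60);go(449,-315,35)"
```

```text
[ 446.41435286 -322.20062469   42.        ] [ 450.68363011 -319.84021642   52.        ] [ 486.42708642 -164.26488052   39.        ] 366.1623798469501
move to (449, -315, 60) -> [0.015 0.002 0.853] rows 3.4
move to (449, -315, 35) -> [0.015 0.002 0.978] rows 3.9
```

```bash
python3 -m handwheel '[0.01,0.01,0.5,0,0.01,0.01,0.5,0,0.01,0.01,0.5,0,0.01,0.01,0.5,0]'
cat >> h.py <<'E'
def cap(z,r,near,png=None):
    """centre of the bright cap: fit circle of motor's top seen in the wrist picture"""
    s=readout.state(); p=snapshot("wrist"); im=p["pixels"]
    if png: save(p,png)
    sh=im.astype(int); m=((sh[...,2]-sh[...,0]<60)&(sh.mean(2)>140)).astype(np.uint8)
    m=cv2.morphologyEx(m,cv2.MORPH_CLOSE,np.ones((5,5)))
    for c in cv2.findContours(m,cv2.RETR_EXTERNAL,cv2.CHAIN_APPROX_NONE)[0]:
        if len(c)<40: continue
        W=np.array([at(p,q[0],z,s)[:2] for q in c],np.float32); (ce,ra)=cv2.minEnclosingCircle(W)
        if np.hypot(*(np.array(ce)-near))<45: print("cap",np.round(ce,1),"r",round(ra,1),"want",r)
    print("tcp",np.round(s["tcp_pos"],1),"t",s["clock"])
E
python3 -c "
from h import *
cap(42,21.5,(449,-318),'w2.png'); look('motor_l')
p=snapshot('scene'); print(at(p,(114.1,175.9),42))"
```

```text
clock: 2.6
tcp_pos: [448.8, -316.1, 130.6]
eef_rot: [-3.056, -0.723, 0.002]
contact_force: [-0.3, -0.0, 0.7]
opening: 1.002
grasp_force: 0.0
cap [ 451.6 -317.2] r 24.3 want 21.5
tcp [ 448.8 -316.1  130.6] t 2.6
motor_l 0.84 [105.  55.] [ 486.  -161.9    0. ]
motor_l 0.65 [279. 200.] [ 447.  -318.5    0. ]
tcp [ 450.1 -316.9  133.4] tilt [3.055e+00 7.230e-01 3.000e-03] t 2.65
[ 446.21016682 -317.75350137   42.        ]
```

View pics/w2.png

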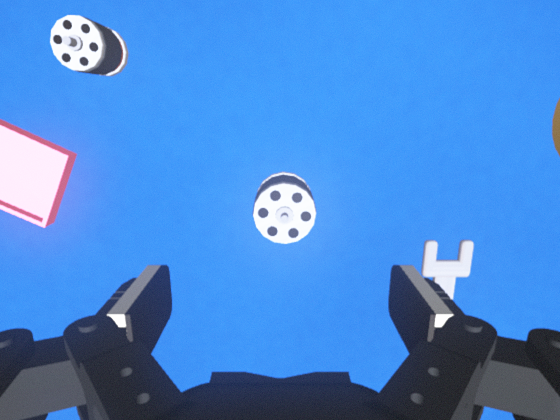

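```bash
python3 -m handwheel '[0,0,-0.1,0,0,0,-0.3,0,0,0,-0.5,0]'
python3 -m handwheel '[0.23,-0.29,0,0,0.46,-0.58,0,0,0.7,-0.87,0,0,0.7,-0.87,0,0,0.7,-0.87,0,0]'
python3 -m handwheel '[0.23,-0.29,0,0,0.46,-0.58,0,0,0.7,-0.87,0,0,0.7,-0.87,0,0,0.7,-0.87,0,0]'
python3 -m handwheel '[0.23,-0.29,0,0,0.46,-0.58,0,0,0.68,-0.86,0,0,0.68,-0.86,0,0,0.68,-0.86,0,0,0.68,-0.86,0,0,0.68,-0.86,0,0]'
python3 -c "
from h import *
look('tray_l',0,'w3.png'); go(589,336,60); print(readout.state()['joint_pos'])"
```

```text
clock: 4.1
tcp_pos: [448.3, -317.1, 135.5]
eef_rot: [-3.055, -0.725, 0.002]
contact_force: [0.4, -0.4, -1.5]
opening: 0.458
grasp_force: 40.6
clock: 4.6
tcp_pos: [496.2, -95.6, 135.5]
eef_rot: [-3.055, -0.729, -0.002]
contact_force: [-0.6, -0.0, -2.3]
opening: 0.459
grasp_force: 40.8
clock: 5.1
tcp_pos: [542.8, 123.1, 135.2]
eef_rot: [-3.054, -0.73, -0.001]
contact_force: [0.2, -0.0, -2.1]
opening: 0.458
grasp_force: 40.9
clock: 5.8
tcp_pos: [586.8, 333.8, 134.6]
eef_rot: [3.056, 0.726, -0.001]
contact_force: [0.5, 0.2, -1.8]
opening: 0.454
grasp_force: 40.9
tray_l 0.97 [109. 271.] [465.1 430.6   0. ]
tray_l 0.93 [383.  43.] [717.  318.7   0. ]
tray_l 0.77 [278. 191.] [589.1 336.2   0. ]
tray_l 0.69 [476. 260.] [610.  164.7   0. ]
tcp [586.8 333.8 134.6] tilt [ 3.056e+00  7.260e-01 -1.000e-03] t 5.8
move to (589, 336, 60) -> [ 0.016 -0.011  0.376] rows 1.5
[ 4.65342402e-01  2.95241123e-01  1.16931861e+00 -4.44169752e-04
  1.67727517e+00  1.57135034e+00]
```

View pics/w3.png

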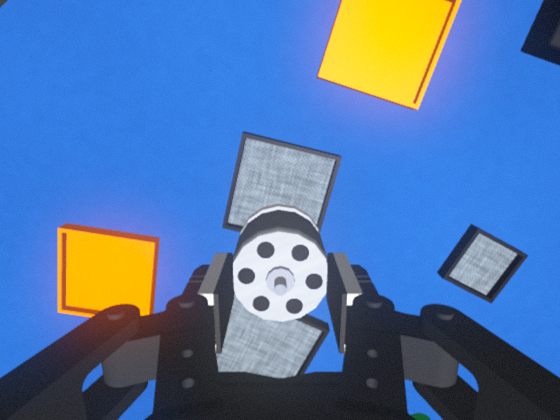

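The held motor_l stands upright in the jaws. The black tray_l is below it at (278,191), which gives (589,336) and agrees with the earlier estimate.

```bash
python3 -m handwheel '[0.016,-0.011,0.2,0,0.016,-0.011,0.38,0,0.016,-0.011,0.43,0,0.016,-0.011,0.455,0,0.016,-0.011,0.455,0]'
python3 -m handwheel '[0,0,0.01,0,0,0,0.01,0]'
```

```text
clock: 6.4
tcp_pos: [589.5, 336.8, 45.3]
eef_rot: [-3.057, -0.724, -0.002]
contact_force: [0.5, -0.2, -0.7]
opening: 0.457
grasp_force: 40.9
clock: 6.6
tcp_pos: [589.7, 337.5, 43.8]
eef_rot: [-3.056, -0.725, -0.004]
contact_force: [-0.7, -0.7, -1.4]
opening: 0.461
grasp_force: 40.9
```

```bash
python3 -m handwheel '[0,0,0.008,0,0,0,0.008,0]'; python3 -m handwheel '[0,0,0.008,0,0,0,0.008,0]'
```

```text
clock: 6.8
tcp_pos: [589.8, 337.7, 43.1]
eef_rot: [-3.056, -0.725, -0.005]
contact_force: [-1.6, -1.0, 4.4]
opening: 0.456
grasp_force: 42.4
clock: 7.0
tcp_pos: [589.9, 337.7, 43.0]
eef_rot: [-3.056, -0.725, -0.007]
contact_force: [-3.8, -3.3, 10.8]
opening: 0.464
grasp_force: 43.5
```

```bash
python3 -m handwheel '[0,0,0,0,0,0,-0.005,0,0,0,-0.005,0,0,0,-0.005,0,0,0,-0.005,0]' -1
python3 -m handwheel '[0,0,-0.1,0,0,0,-0.3,0,0,0,-0.5,0,0,0,-0.5,0,0,0,-0.5,0]'
python3 -c "
from h import *
look('motor_l',5,'w4.png'); go(482,-162,140)"
```

```text
clock: 7.5
tcp_pos: [588.8, 337.2, 39.4]
eef_rot: [3.057, 0.725, -0.001]
contact_force: [0.3, -0.7, -0.6]
opening: 1.0
grasp_force: 0.0
clock: 8.0
tcp_pos: [589.6, 337.6, 141.7]
eef_rot: [-3.056, -0.725, -0.005]
contact_force: [0.4, -1.3, -1.0]
opening: 1.001
grasp_force: 0.0
motor_l 0.56 [279. 198.] [587.3 336.9   5. ]
tcp [589.6 337.6 141.7] tilt [-3.056 -0.725 -0.005] t 8.0
move to (482, -162, 140) -> [-1.596  1.99  -0.006] rows 10.2
```

View pics/w4.png

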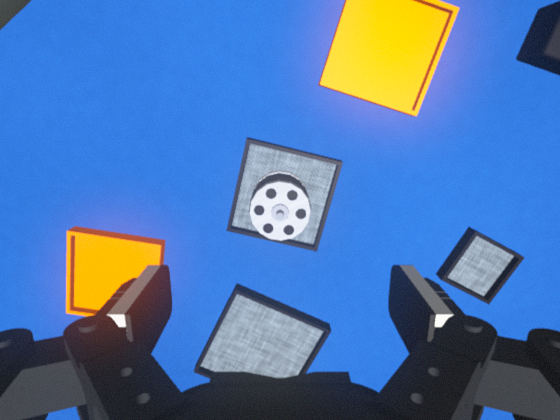

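motor_l sits in its tray, cap at (280,207). Next is motor_s, near (600,20).

```bash
python3 -m handwheel '[-0.333,0.72,0,0,-0.333,0.72,0,0,-0.333,0.72,0,0]'
python3 -m handwheel '[-0.333,0.72,0,0,-0.333,0.72,0,0,-0.333,0.72,0,0,-0.333,0.72,0,0,-0.333,0.72,0,0]'
python3 -c "
from h import *
cap(36,11,(600,20),'w5.png'); look('motor_s',0)"
```

```text
clock: 8.4
tcp_pos: [592.6, 185.8, 137.0]
eef_rot: [3.056, 0.727, -0.006]
contact_force: [1.1, 0.2, 0.5]
opening: 1.0
grasp_force: 0.0
clock: 8.9
tcp_pos: [598.2, 27.0, 137.8]
eef_rot: [-3.057, -0.72, 0.005]
contact_force: [-0.6, -0.2, 0.2]
opening: 1.001
grasp_force: 0.0
cap [600.5  20. ] r 13.9 want 11
tcp [598.2  27.  137.8] t 8.9
motor_s 0.67 [292. 201.] [597.3  17.3   0. ]
tcp [598.4  28.6 138.2] tilt [-3.056 -0.723  0.004] t 8.95
```

View pics/w5.png

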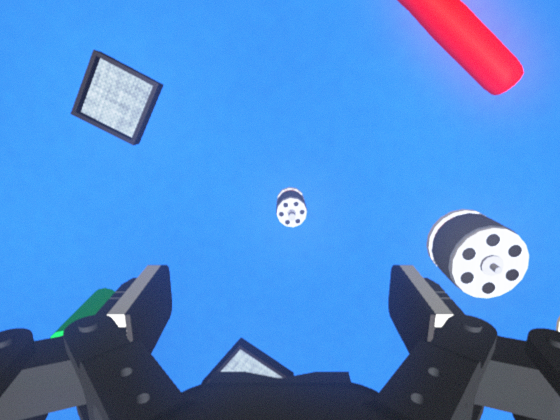

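```bash
python3 -c "
from h import *
s=readout.state(); p=snapshot('wrist')
print(at(p,(292,213),36,s)); go(598,18,35)
p=snapshot('scene'); print(at(p,(90+361/2.2,150+177.5/2.2),36))"
```

```text
[597.63490554  20.38407151  36.        ]
move to (598, 18, 35) -> [-0.031  0.054  0.52 ] rows 2.1
[593.85653331  19.01436424  36.        ]
```

```bash
python3 -m handwheel '[-0.024,0.041,0.25,0,-0.024,0.041,0.51,0,-0.024,0.041,0.51,0,-0.024,0.041,0.51,0]'
python3 -m handwheel '[0,0,0,0,0,0,0,0,0,0,0,0,0,0,0,0,0,0,0,0,0,0,0,0,0,0,0,0,0,0,0,0]' 1 30
```

```text
clock: 9.55
tcp_pos: [597.4, 20.3, 37.0]
eef_rot: [-3.055, -0.727, 0.005]
contact_force: [-0.1, -0.1, 1.3]
opening: 0.999
grasp_force: 0.0
clock: 10.35
tcp_pos: [598.6, 19.1, 38.1]
eef_rot: [3.057, 0.725, 0.001]
contact_force: [0.5, 0.4, 2.8]
opening: 0.021
grasp_force: 29.4
```

```bash
python3 -c "
from h import *
look('motor_s',0,'w6.png')"
```

```text
motor_s 0.75 [281. 241.] [597.8  18.    0. ]
tcp [598.6  19.1  38.1] tilt [3.057e+00 7.250e-01 1.000e-03] t 10.35
```

View pics/w6.png

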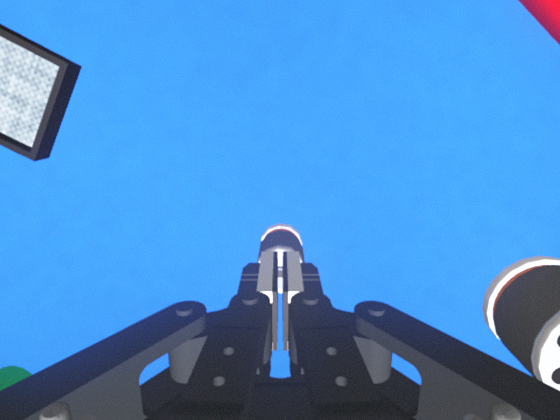

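```bash
python3 -c "
from h import *
print({k:getattr(manip,k) for k in dir(manip) if not k.startswith('_')})
s=readout.state();p=snapshot('wrist');T=np.linalg.inv(p['hand_eye'])
for X in [(0,0,25),(0,0,6),(11,0,25),(11,0,0),(11,0,10),(0,0,38)]:
  c=T[:3,:3]@np.array(X)+T[:3,3]; print(X,p['cx']+K(p)*c[0]/c[2],p['cy']+K(p)*c[1]/c[2])"
```

```text
{'MotionError': <class 'station.MotionError'>, 'tip_reach': 25.0}
(0, 0, 25) 280.1457562452205 248.02039840652512
(0, 0, 6) 280.236547642294 264.24310623731475
(11, 0, 25) 280.1512792893652 226.81298416630594
(11, 0, 0) 280.2784317263536 246.04234744356216
(11, 0, 10) 280.2230556006244 237.66777229773842
(0, 0, 38) 280.09357284854804 238.69621103720746
```

```bash
python3 -c "
import cv2
a=cv2.imread('pics/w6.png'); cv2.imwrite('pics/w6c.png',cv2.resize(a[215:365,190:370],None,fx=4,fy=4,interpolation=cv2.INTER_CUBIC))"
```

```text
(no output)
```

View pics/w6c.png

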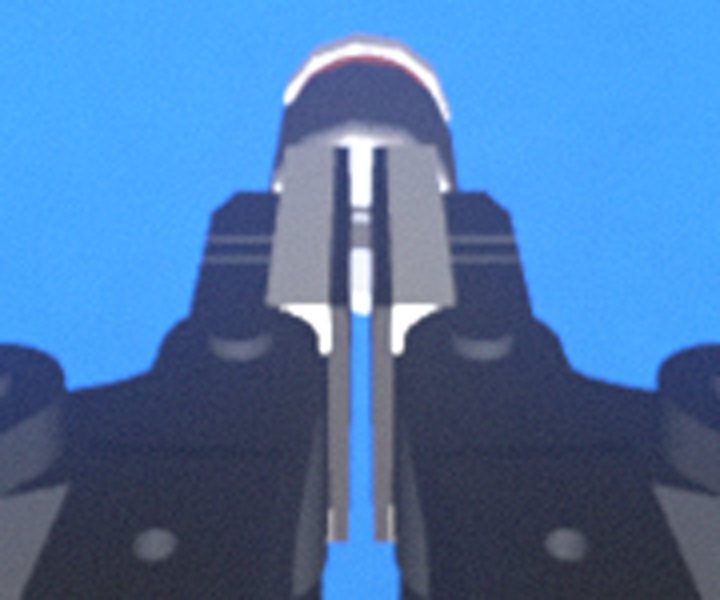

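The fingertips have closed on the thin shaft just above the cap, so the pads reach less far down than stated. I'll open, go 12 mm lower and grip the can.

```bash
python3 -m handwheel '[0,0,0,0,0,0,0,0,0,0,0,0,0,0,0,0,0,0,0,0,0,0,0,0]' -1
python3 -m handwheel '[0,0,0.06,0,0,0,0.06,0,0,0,0.06,0]'
python3 -m handwheel '[0,0,0,0,0,0,0,0,0,0,0,0,0,0,0,0,0,0,0,0,0,0,0,0,0,0,0,0]' 1 30
python3 -c "
from h import *
look('motor_s',0)
p=snapshot('scene');q=snapshot('side')
a=cv2.cvtColor(p['pixels'],4)[190:270,200:310];b=cv2.cvtColor(q['pixels'],4)[160:240,210:320]
cv2.imwrite('pics/pair.png',cv2.resize(np.hstack([a,b]),None,fx=3.6,fy=3.6,interpolation=cv2.INTER_CUBIC))"
```

```text
clock: 11.1
tcp_pos: [598.3, 19.3, 37.7]
eef_rot: [-3.057, -0.725, 0.0]
contact_force: [-0.2, 0.1, -0.7]
opening: 0.994
grasp_force: 0.0
clock: 11.4
tcp_pos: [597.7, 19.2, 24.7]
eef_rot: [-3.056, -0.725, 0.003]
contact_force: [0.0, 0.8, 0.1]
opening: 1.003
grasp_force: 0.0
clock: 12.1
tcp_pos: [598.5, 19.2, 26.1]
eef_rot: [3.057, 0.725, 0.001]
contact_force: [-0.6, -0.3, 2.0]
opening: 0.237
grasp_force: 29.3
motor_s 0.75 [280. 252.] [596.3  18.    0. ]
tcp [598.5  19.2  26.1] tilt [3.057e+00 7.250e-01 1.000e-03] t 12.1
```

View pics/pair.png

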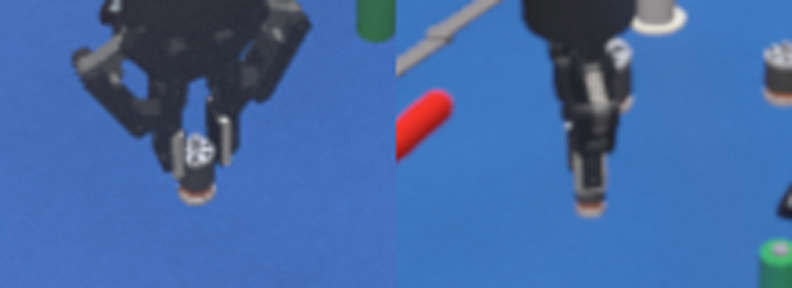

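Now it holds the can: opening is 0.237, about 22 mm. Lifting and moving to tray_s.

```bash
python3 -m handwheel '[0,0,-0.1,0,0,0,-0.3,0,0,0,-0.5,0,0,0,-0.5,0]'
python3 -m handwheel '[0.12,-0.2,0,0,0.25,-0.42,0,0,0.376,-0.625,0,0,0.376,-0.625,0,0,0.376,-0.625,0,0,0.376,-0.625,0,0]'
python3 -c "
from h import *
look('tray_s',0,'w7.png'); go(609,164.5,31)"
```

```text
clock: 12.7
tcp_pos: [601.2, 19.2, 133.2]
eef_rot: [3.054, 0.724, 0.017]
contact_force: [0.6, 0.2, 1.5]
opening: 0.236
grasp_force: 29.4
clock: 13.3
tcp_pos: [609.2, 163.8, 125.0]
eef_rot: [3.056, 0.724, -0.002]
contact_force: [0.3, 0.3, -0.1]
opening: 0.236
grasp_force: 29.5
tray_s 0.76 [278. 199.] [607.5 164.7   0. ]
tcp [609.2 163.8 125. ] tilt [ 3.056e+00  7.240e-01 -2.000e-03] t 13.3
move to (609, 164.5, 31) -> [ 0.001 -0.007  0.472] rows 1.9
```

View pics/w7.png

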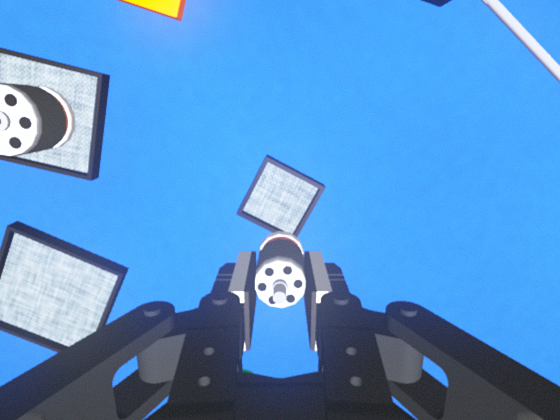

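The held motor_s is upright, and tray_s lies at (280,195), about 1 mm from where the arm is. Lowering.

```bash
python3 -m handwheel '[0,-0.004,0.2,0,0,-0.004,0.38,0,0,-0.004,0.43,0,0,-0.004,0.455,0,0,-0.004,0.455,0]'
python3 -m handwheel '[0,0,0.007,0,0,0,0.007,0]'; python3 -m handwheel '[0,0,0.007,0,0,0,0.007,0]'
```

```text
clock: 13.9
tcp_pos: [609.5, 164.9, 35.7]
eef_rot: [3.057, 0.724, 0.001]
contact_force: [0.6, -0.6, 0.5]
opening: 0.238
grasp_force: 29.5
clock: 14.1
tcp_pos: [610.1, 165.5, 35.5]
eef_rot: [3.057, 0.725, 0.005]
contact_force: [-0.6, -0.5, -0.6]
opening: 0.24
grasp_force: 29.5
clock: 14.3
tcp_pos: [609.3, 165.5, 32.5]
eef_rot: [3.057, 0.725, 0.001]
contact_force: [-0.1, 0.1, -1.2]
opening: 0.234
grasp_force: 29.5
```

```bash
python3 -m handwheel '[0,0,0.007,0,0,0,0.007,0]'; python3 -m handwheel '[0,0,0.006,0,0,0,0.006,0]'
```

```text
clock: 14.5
tcp_pos: [609.3, 165.5, 31.1]
eef_rot: [3.057, 0.725, 0.001]
contact_force: [-0.4, 0.2, 2.1]
opening: 0.237
grasp_force: 29.7
clock: 14.7
tcp_pos: [609.6, 165.6, 31.0]
eef_rot: [-3.057, -0.725, -0.003]
contact_force: [-1.2, -0.1, 6.8]
opening: 0.237
grasp_force: 30.2
```

```bash
python3 -m handwheel '[0,0,0,0,0,0,-0.005,0,0,0,-0.005,0,0,0,-0.005,0,0,0,-0.005,0,0,0,-0.005,0]' -1
python3 -m handwheel '[0,0,-0.1,0,0,0,-0.3,0,0,0,-0.55,0,0,0,-0.55,0,0,0,-0.55,0]'
python3 -c "
from h import *
look('motor_s',5); go(632,-125,140)"
python3 -m handwheel '[-0.274,0.673,0,0,-0.274,0.673,0,0,-0.274,0.673,0,0,-0.274,0.673,0,0]'
python3 -m handwheel '[-0.274,0.673,0,0,-0.274,0.673,0,0,-0.274,0.673,0,0,-0.274,0.673,0,0,-0.274,0.673,0,0]'
python3 -c "
from h import *
cap(46,27.5,(632,-125),'w8.png'); look('motor_xl',0)"
```

```text
clock: 15.3
tcp_pos: [608.9, 165.4, 30.2]
eef_rot: [-3.057, -0.725, 0.0]
contact_force: [-0.1, -0.5, -0.6]
opening: 0.999
grasp_force: 0.0
clock: 15.8
tcp_pos: [610.1, 165.6, 142.9]
eef_rot: [3.057, 0.725, 0.007]
contact_force: [-0.1, -0.3, -0.3]
opening: 1.002
grasp_force: 0.0
motor_s 0.56 [279. 197.] [608.1 165.    5. ]
tcp [610.1 165.6 142.9] tilt [3.057 0.725 0.007] t 15.8
move to (632, -125, 140) -> [-0.547  1.35  -0.005] rows 5.8
clock: 16.3
tcp_pos: [619.7, 14.9, 137.7]
eef_rot: [3.058, 0.715, -0.007]
contact_force: [0.3, 0.2, -0.5]
opening: 1.006
grasp_force: 0.0
clock: 16.8
tcp_pos: [631.3, -124.7, 138.1]
eef_rot: [-3.055, -0.722, 0.005]
contact_force: [-0.3, -0.8, -0.6]
opening: 0.999
grasp_force: 0.0
cap [ 632.3 -121.1] r 29.9 want 27.5
tcp [ 631.3 -124.7  138.1] t 16.8
motor_xl 0.8 [276. 196.] [ 628.6 -121.6    0. ]
tcp [ 631.5 -123.6  138.6] tilt [-3.055 -0.724  0.004] t 16.85
```

View pics/w8.png

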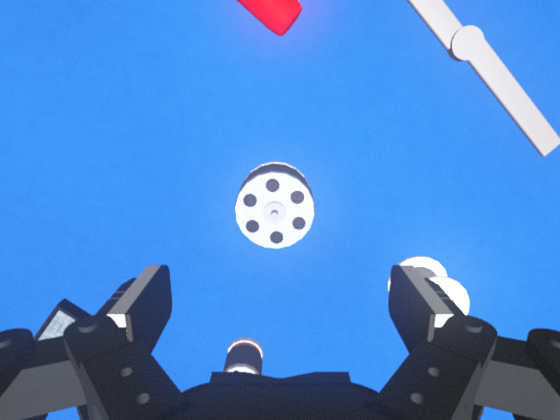

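motor_s is down in its tray. motor_xl's cap is at (275,210), giving about (629.5,-122.5), and the spool at (425,290) is clear of the fingers.

```bash
python3 -m handwheel '[-0.004,-0.013,0.25,0,-0.004,-0.013,0.45,0,-0.004,-0.013,0.52,0,-0.004,-0.013,0.52,0,-0.004,-0.013,0.52,0]'
python3 -m handwheel '[0,0,0,0,0,0,0,0,0,0,0,0,0,0,0,0,0,0,0,0,0,0,0,0]' 1 50
```

```text
clock: 17.45
tcp_pos: [631.1, -121.9, 38.4]
eef_rot: [3.055, 0.726, 0.003]
contact_force: [-0.2, -0.9, 0.9]
opening: 1.0
grasp_force: 0.0
clock: 18.05
tcp_pos: [631.5, -122.5, 39.7]
eef_rot: [3.055, 0.725, 0.007]
contact_force: [-1.4, 0.5, 7.0]
opening: 0.601
grasp_force: 50.7
```

```bash
python3 -m handwheel '[0,0,-0.1,0,0,0,-0.3,0,0,0,-0.5,0,0,0,-0.5,0]'
python3 -m handwheel '[0.018,-0.25,0,0,0.035,-0.5,0,0,0.052,-0.743,0,0,0.052,-0.743,0,0]'
python3 -m handwheel '[0.018,-0.25,0,0,0.035,-0.5,0,0,0.052,-0.743,0,0,0.052,-0.743,0,0]'
python3 -m handwheel '[0.018,-0.25,0,0,0.035,-0.5,0,0,0.052,-0.743,0,0,0.052,-0.743,0,0,0.052,-0.743,0,0,0.052,-0.743,0,0]'
python3 -c "
from h import *
look('tray_xl',0); go(457.5,291,45)"
```

```text
clock: 18.45
tcp_pos: [633.1, -123.3, 145.1]
eef_rot: [3.051, 0.723, 0.018]
contact_force: [0.7, 0.4, -0.8]
opening: 0.596
grasp_force: 53.1
clock: 18.85
tcp_pos: [570.5, 20.2, 135.7]
eef_rot: [-3.052, -0.733, 0.002]
contact_force: [1.0, -1.2, -3.1]
opening: 0.594
grasp_force: 53.3
clock: 19.25
tcp_pos: [512.9, 157.3, 135.8]
eef_rot: [-3.052, -0.734, 0.001]
contact_force: [0.0, -1.3, -3.7]
opening: 0.592
grasp_force: 53.6
clock: 19.85
tcp_pos: [458.3, 288.9, 135.9]
eef_rot: [3.056, 0.724, -0.001]
contact_force: [-0.2, -0.5, -1.9]
opening: 0.597
grasp_force: 53.9
tray_xl 0.78 [280. 191.] [460.6 289.8   0. ]
tcp [458.3 288.9 135.9] tilt [ 3.056e+00  7.240e-01 -1.000e-03] t 19.85
move to (457.5, 291, 45) -> [ 0.001 -0.013  0.456] rows 1.8
```

```bash
python3 -m handwheel '[0.003,-0.008,0.2,0,0.003,-0.008,0.35,0,0.003,-0.008,0.41,0,0.003,-0.008,0.435,0,0.003,-0.008,0.435,0]'
python3 -m handwheel '[0,0,0.007,0,0,0,0.007,0]'; python3 -m handwheel '[0,0,0.007,0,0,0,0.007,0]'
```

```text
clock: 20.45
tcp_pos: [458.1, 291.2, 49.8]
eef_rot: [-3.057, -0.724, -0.0]
contact_force: [-0.5, 0.3, -2.6]
opening: 0.596
grasp_force: 54.0
clock: 20.65
tcp_pos: [458.5, 292.1, 49.7]
eef_rot: [-3.056, -0.725, -0.004]
contact_force: [-0.6, -0.5, -4.0]
opening: 0.597
grasp_force: 54.0
clock: 20.85
tcp_pos: [457.8, 291.8, 47.1]
eef_rot: [-3.057, -0.725, -0.001]
contact_force: [0.3, 0.3, -3.3]
opening: 0.595
grasp_force: 54.0
```

```bash
python3 -m handwheel '[0,0,0.007,0,0,0,0.007,0]'; python3 -m handwheel '[0,0,0.007,0,0,0,0.007,0]'; python3 -m handwheel '[0,0,0.006,0,0,0,0.006,0]'
```

```text
clock: 21.05
tcp_pos: [457.5, 291.6, 45.0]
eef_rot: [3.057, 0.725, -0.0]
contact_force: [0.6, -0.3, -4.2]
opening: 0.595
grasp_force: 54.0
clock: 21.25
tcp_pos: [457.7, 291.8, 44.8]
eef_rot: [-3.057, -0.725, -0.001]
contact_force: [-3.3, -1.4, 4.3]
opening: 0.593
grasp_force: 55.3
clock: 21.45
tcp_pos: [457.8, 291.8, 44.8]
eef_rot: [-3.056, -0.725, -0.002]
contact_force: [-5.2, -3.3, 10.2]
opening: 0.594
grasp_force: 56.5
```

```bash
python3 -m handwheel '[0,0,0,0,0,0,-0.005,0,0,0,-0.005,0,0,0,-0.005,0,0,0,-0.005,0,0,0,-0.005,0]' -1
python3 -m handwheel '[0,0,-0.1,0,0,0,-0.3,0,0,0,-0.5,0,0,0,-0.5,0,0,0,-0.5,0]'
python3 -c "
from h import *
look('motor_xl',5)"
python3 -m handwheel '[-0.303,0.692,0,0,-0.303,0.692,0,0,-0.303,0.692,0,0,-0.303,0.692,0,0]'
python3 -m handwheel '[-0.303,0.692,0,0,-0.303,0.692,0,0,-0.303,0.692,0,0,-0.303,0.692,0,0]'
python3 -m handwheel '[-0.303,0.692,0,0,-0.303,0.692,0,0,-0.303,0.692,0,0,-0.303,0.692,0,0,-0.303,0.692,0,0]'
python3 -c "
from h import *
cap(39,16,(482,-162),'w9.png'); look('motor_m',0); go(482,-162,30)"
```

```text
clock: 22.05
tcp_pos: [457.6, 291.6, 43.4]
eef_rot: [3.057, 0.725, -0.0]
contact_force: [-0.2, -0.1, -1.2]
opening: 1.001
grasp_force: 0.0
clock: 22.55
tcp_pos: [458.3, 292.0, 145.1]
eef_rot: [-3.056, -0.725, -0.005]
contact_force: [0.2, -0.1, -0.3]
opening: 1.002
grasp_force: 0.0
motor_xl 0.88 [279. 196.] [456.8 291.7   5. ]
tcp [458.3 292.  145.1] tilt [-3.056 -0.725 -0.005] t 22.55
clock: 23.05
tcp_pos: [465.2, 135.8, 141.7]
eef_rot: [3.057, 0.715, -0.005]
contact_force: [-0.1, 0.3, -1.3]
opening: 1.003
grasp_force: 0.0
clock: 23.45
tcp_pos: [473.1, -14.6, 141.9]
eef_rot: [3.058, 0.715, -0.005]
contact_force: [0.0, 0.2, -0.2]
opening: 0.999
grasp_force: 0.0
clock: 23.95
tcp_pos: [481.4, -160.5, 142.1]
eef_rot: [-3.055, -0.722, 0.003]
contact_force: [0.3, -0.1, -0.4]
opening: 1.001
grasp_force: 0.0
cap [ 489.7 -159.9] r 18.4 want 16
tcp [ 481.4 -160.5  142.1] t 23.95
motor_m 0.86 [286. 188.] [ 487.  -161.9    0. ]
tcp [ 481.6 -159.7  142.4] tilt [-3.055e+00 -7.250e-01  2.000e-03] t 24.0
move to (482, -162, 30) -> [-0.006  0.014  0.565] rows 2.3
```

View pics/w9.png

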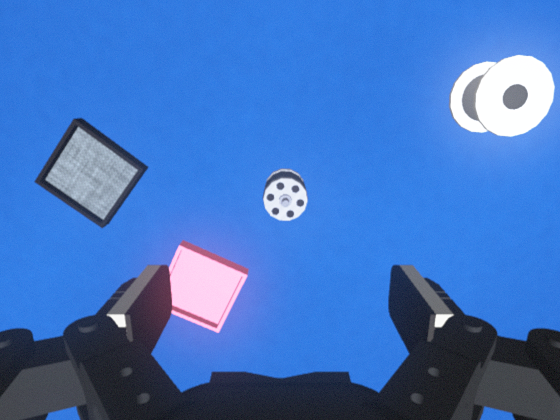

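motor_xl is placed. motor_m's cap is at (286,200), giving about (486.5,-162). The black tray_m is at (90,172), and the pink look-alike is at (205,287).

```bash
python3 -m handwheel '[0.019,0.018,0.25,0,0.019,0.018,0.45,0,0.019,0.018,0.56,0,0.019,0.018,0.56,0,0.019,0.018,0.56,0]'
python3 -m handwheel '[0,0,0,0,0,0,0,0,0,0,0,0,0,0,0,0,0,0,0,0,0,0,0,0,0,0,0,0]' 1 35
python3 -m handwheel '[0,0,-0.1,0,0,0,-0.3,0,0,0,-0.5,0,0,0,-0.5,0]'
python3 -c "
from h import *
look('tray_m',0); go(430,-21.5,130)"
```

```text
clock: 24.6
tcp_pos: [487.0, -161.3, 32.2]
eef_rot: [-3.056, -0.728, -0.0]
contact_force: [-0.0, 0.2, 0.7]
opening: 1.003
grasp_force: 0.0
clock: 25.3
tcp_pos: [487.2, -162.7, 32.8]
eef_rot: [3.056, 0.725, 0.002]
contact_force: [-0.6, 1.2, 5.8]
opening: 0.348
grasp_force: 34.3
clock: 25.7
tcp_pos: [489.2, -163.7, 138.3]
eef_rot: [3.051, 0.723, 0.013]
contact_force: [0.9, 0.2, 0.0]
opening: 0.343
grasp_force: 34.8
tray_m 0.89 [ 86. 181.] [431.9 -24.4   0. ]
tray_m 0.63 [192. 290.] [ 382.4 -135.6    0. ]
tcp [ 489.2 -163.7  138.3] tilt [3.051 0.723 0.013] t 25.7
move to (430, -21.5, 130) -> [ 0.062 -0.759  0.011] rows 3.0
```

```bash
python3 -m handwheel '[0.02,-0.25,0,0,0.04,-0.5,0,0,0.064,-0.751,0,0,0.064,-0.751,0,0,0.064,-0.751,0,0,0.064,-0.751,0,0]'
python3 -c "
from h import *
look('tray_m',0); go(430.5,-22,38)"
```

```text
clock: 26.4
tcp_pos: [430.4, -23.2, 130.4]
eef_rot: [-3.057, -0.724, 0.003]
contact_force: [0.5, -0.6, -0.5]
opening: 0.342
grasp_force: 34.9
tray_m 0.79 [282. 194.] [432.3 -23.5   0. ]
tray_m 0.56 [370. 302.] [ 382.8 -131.3    0. ]
tcp [430.4 -23.2 130.4] tilt [-3.057e+00 -7.240e-01  3.000e-03] t 26.4
move to (430.5, -22, 38) -> [ 0.003 -0.007  0.464] rows 1.9
```

```bash
python3 -m handwheel '[0.004,0,0.2,0,0.004,0,0.36,0,0.004,0,0.42,0,0.004,0,0.445,0,0.004,0,0.445,0]'
python3 -m handwheel '[0,0,0.007,0,0,0,0.007,0]'; python3 -m handwheel '[0,0,0.007,0,0,0,0.007,0]'; python3 -m handwheel '[0,0,0.006,0,0,0,0.006,0]'
```

```text
clock: 27.0
tcp_pos: [431.6, -22.7, 42.9]
eef_rot: [-3.057, -0.724, 0.0]
contact_force: [0.0, 1.0, -0.5]
opening: 0.347
grasp_force: 35.0
clock: 27.2
tcp_pos: [432.3, -22.4, 42.7]
eef_rot: [3.056, 0.725, 0.004]
contact_force: [-0.1, -0.6, -0.5]
opening: 0.346
grasp_force: 35.0
clock: 27.4
tcp_pos: [431.6, -22.2, 40.2]
eef_rot: [3.056, 0.725, 0.001]
contact_force: [0.4, -0.1, 0.7]
opening: 0.345
grasp_force: 35.0
clock: 27.6
tcp_pos: [431.3, -22.1, 38.5]
eef_rot: [-3.057, -0.725, 0.0]
contact_force: [-0.5, -0.2, -0.2]
opening: 0.344
grasp_force: 35.0
```

```bash
python3 -m handwheel '[0,0,0.006,0,0,0,0.006,0]';python3 -m handwheel '[0,0,0.006,0,0,0,0.006,0]'
```

```text
clock: 27.8
tcp_pos: [431.6, -22.1, 37.9]
eef_rot: [-3.057, -0.725, -0.001]
contact_force: [-0.0, 1.4, 2.7]
opening: 0.347
grasp_force: 35.3
clock: 28.0
tcp_pos: [431.9, -22.0, 37.8]
eef_rot: [-3.057, -0.725, -0.003]
contact_force: [-3.4, 2.8, 9.1]
opening: 0.346
grasp_force: 36.0
```

Contact. I'll release, lift, and check from the cameras.

```bash
python3 -m handwheel '[0,0,0,0,0,0,-0.005,0,0,0,-0.005,0,0,0,-0.005,0,0,0,-0.005,0,0,0,-0.005,0]' -1
python3 -m handwheel '[0,0,-0.1,0,0,0,-0.3,0,0,0,-0.5,0,0,0,-0.5,0,0,0,-0.5,0]'
python3 -c "
from h import *
look('motor_m',5); w=snapshot('wrist'); p=snapshot('scene')
a=cv2.cvtColor(p['pixels'],4)[150:290,90:450]; a=cv2.resize(a,(792,308),interpolation=cv2.INTER_CUBIC)
b=cv2.resize(cv2.cvtColor(w['pixels'],4)[80:300],(720,283)); b=cv2.copyMakeBorder(b,0,0,0,72,0); cv2.imwrite('pics/end.png',np.vstack([a,b]))
for n in ('cell','spool'): print(n,[(round(r['score'],2),np.round(at(p,r['centre'],0)[:2])) for r in mark_of(p,n)])"
```

```text
clock: 28.6
tcp_pos: [431.3, -22.2, 37.1]
eef_rot: [-3.057, -0.725, 0.0]
contact_force: [0.6, 0.4, 0.3]
opening: 1.005
grasp_force: 0.0
clock: 29.1
tcp_pos: [432.0, -22.3, 138.2]
eef_rot: [3.056, 0.725, 0.004]
contact_force: [0.5, -0.4, -0.4]
opening: 0.999
grasp_force: 0.0
motor_m 0.62 [278. 198.] [430.3 -22.2   5. ]
motor_m 0.34 [117.  91.] [448.9 117.4   5. ]
tcp [432.  -22.3 138.2] tilt [3.056 0.725 0.004] t 29.1
cell [(0.56, array([437., 122.]))]
spool []
```

View pics/end.png

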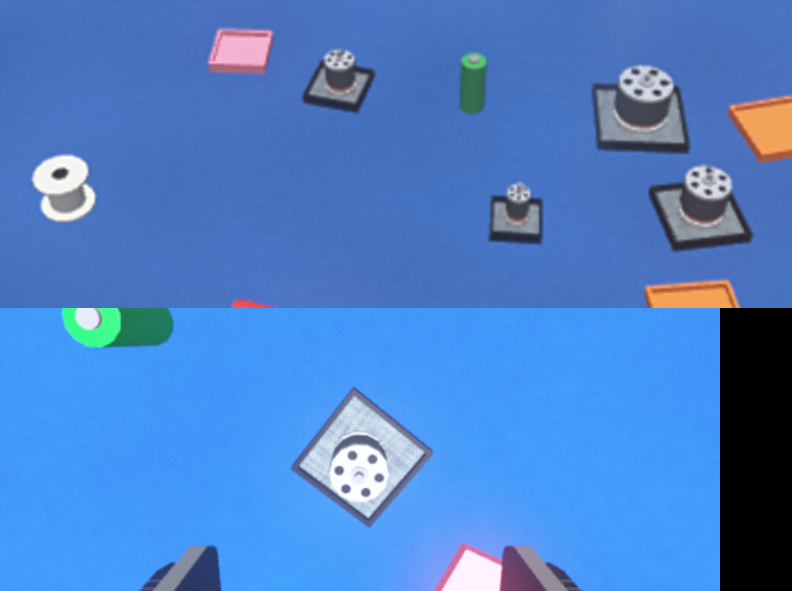

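All four motors stand centred in their trays. In the crop, the cell (473,85) and spool (65,188) are where they were at the start.

```bash
python3 -c "
from h import *
print(close_job())"
```

```text
the job is handed in; nothing more can be done
None
```

I handed the job in at about 29 s of the 99 s: all four motors stand upright in the trays of their size, and the cell and spool look unmoved in the last picture; no verdict came back.

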